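# Sort out the front places of the stock strips

### The job

The loose things on the front places of the four stock strips have been mixed up. Exchange them, parking one on the empty chopping board or another free spot on the way, until each stands upright and centred on the round cork mark of the strip whose fixed spare at the back is its exact twin; one that is already right may stay. Do not knock any of them over, and leave the low tin behind the strips where it is.

Things in the scene. Friction and masses are not known exactly. Their poses are not given: they have to be found in the camera images.
- front_spice: Loose slim red spice jar with a red cap, round, 45 mm in diameter, 106 mm tall (the slimmest one). Stands upright; origin at the centre of its underside, z up its axis. Under 0.4 kg.
- front_bottle: Loose green squeeze bottle with a green cap, oval body 43 x 68 mm (68 along its own y), 145 mm tall (the tallest one); its cap is round, 43 mm in diameter, from 120 to 145 mm above the base. Stands upright; origin at the centre of its underside, z up its axis. Under 0.4 kg.
- front_jar: Loose wide glass jar with a yellow lid and pale green contents, about 64 mm in diameter (67 mm at most), 82 mm tall (the widest one). Stands upright; origin at the centre of its underside, z up its axis. Under 0.4 kg.
- front_tin: Loose small round tin with metal ends and no lid, dark blue and cream with orange fruit, 58 mm in diameter, 72 mm tall (the shortest one). Stands upright; origin at the centre of its underside, z up its axis. Under 0.4 kg.
- strip_spice: Strip of the spice jar: fixed wooden board 196 x 94 mm, top 8 mm above the worktop. Origin on its underside, below the centre of the round flush cork mark (84 mm across), the front place. x axis along it, away from the robot. The fixed spare spice jar, twin of the loose one, 106 mm tall, has its axis at x = +100 mm. Strips lie side by side, about 150 mm apart.
- strip_bottle: Strip of the squeeze bottle: fixed wooden board 196 x 94 mm, top 8 mm above the worktop. Origin on its underside, below the centre of the round flush cork mark (84 mm across), the front place. x axis along it, away from the robot. The fixed spare squeeze bottle, twin of the loose one, 145 mm tall, has its axis at x = +100 mm. Strips lie side by side, about 150 mm apart.
- strip_jar: Strip of the wide jar: fixed wooden board 196 x 94 mm, top 8 mm above the worktop. Origin on its underside, below the centre of the round flush cork mark (84 mm across), the front place. x axis along it, away from the robot. The fixed spare wide jar, twin of the loose one, 82 mm tall, has its axis at x = +100 mm. Strips lie side by side, about 150 mm apart.
- strip_tin: Strip of the small tin: fixed wooden board 196 x 94 mm, top 8 mm above the worktop. Origin on its underside, below the centre of the round flush cork mark (84 mm across), the front place. x axis along it, away from the robot. The fixed spare small tin, twin of the loose one, 72 mm tall, has its axis at x = +100 mm. Strips lie side by side, about 150 mm apart.
- board: Fixed wooden chopping board, 200 x 260 x 22 mm, lying empty to the right of the strips: a free spot to park something. Origin at the centre of its underside, top 22 mm above the worktop; its long side (own y) points roughly away from the robot. Mind the wall shelf above the back of the worktop: underside 350 mm up, front edge at x = 0.52 m behind the board, 0.69 m behind the leftmost strip.
- soup_tin: Bystander: low round tin, 75 mm in diameter, 58 mm tall, standing on the worktop behind the strips, at the far left; origin at the centre of its underside.
Things that resemble listed ones, but are neither listed nor needed, are in the scene too. What is shaped like the front_jar but pink, purple or turquoise is not meant.

How it is judged (in metres and radians):
At the end, for the whole second after the job is handed in: Each of the four loose things stands, released and at rest, upright (within 0.1 rad) on its own strip, its axis within 15 mm of the centre of the cork mark (horizontal distance between front_spice and strip_spice below 0.015 m and z of front_spice in the frame of strip_spice between 0.004 and 0.014 m and angle between each of front_spice, front_bottle, front_jar, front_tin's own z axis and vertical below 0.1 rad and linear speed of each of front_spice, front_bottle, front_jar, front_tin below 0.02 m/s and angular speed of each of front_spice, front_bottle, front_jar, front_tin below 0.2 rad/s and horizontal distance between front_bottle and strip_bottle below 0.015 m and z of front_bottle in the frame of strip_bottle between 0.004 and 0.014 m and horizontal distance between front_jar and strip_jar below 0.015 m and z of front_jar in the frame of strip_jar between 0.004 and 0.014 m and horizontal distance between front_tin and strip_tin below 0.015 m and z of front_tin in the frame of strip_tin between 0.004 and 0.014 m); the robot touches nothing.
It fails at once if one of the four loose things is knocked over (tilted more than 0.6 rad) (angle between any of front_spice, front_bottle, front_jar, front_tin's own z axis and vertical above 0.6 rad).
It fails at once if the low tin behind the strips is shifted by more than 20 mm (distance of soup_tin from where it was at the start of the episode above 0.02 m).
It also fails if it takes over 147 s, if anything falls off the work surface, if the arm or the gripper's body presses on something with over 40 N, if the wrist force passes 120 N, or if a joint passes its speed limit or range.

### The arm

A 6-joint arm with a two-finger parallel gripper is mounted at the origin on a cart in front of the work surface, level with it; the furniture and walls round the work are solid. World frame = base frame: x ahead of the robot, y to its left, z up, the work surface at z = 0. Lengths are in m, angles in degrees, forces in N, time in s.
With the tool pointing down it reaches from about 0.3 to 0.75 m from the base axis. Payload 8.5 kg.
Tool frame: the origin (TCP) lies midway between the tips of the shut fingers; the grasp point (between the pads) lies 19 mm behind it; z points along the fingers, y is the line along which they close (so a half turn about z gives the same grasp; the last joint's range is limited). The gripper opens to 85 mm and grips with 20 to 120 N. Pads are 22 mm wide; open, the fingers measure 114 mm over their backs; the gripper's body (76 mm by 85 mm) begins 54 mm behind the grasp point. The pads swing forward as they close: fully open they stand 13 mm farther back than shut.
Start: joints at [-84.987, 21.807, 74.336, -0, 83.858, -12.336], TCP at [0.164, -0.525, 0.231] pointing down, gripper open.
Joint ranges: [-178.18, 178.18], [-50.72, 133.34], [12.68, 142.11], [-81.47, 261.47], [9.98, 163.14], [-165.26, 165.26]. Speed limits (degrees/s): [136.94, 136.94, 180, 180, 180, 180].

### API

Orientations are given as a 3x3 rotation matrix whose columns are the frame's x, y, z axes.
In Python, from rig import env, viewer, recognise, pinpoint gives the robot as it stands.
- The arm moves only by the tool move_arm, never from a script. Its argument "plan" is text: rows parted by semicolons, each of 7 numbers parted by spaces: the shift along the tool's x, y, z in m, then the turn, a rotation vector about the tool's x, y, z in rad, then the finger opening in m, from 0 to 0.0854. A call has 1 to 12 rows; each row shifts and turns the commanded pose from where the row before left it, along the tool's axes as they then stand; what a row does not reach is not made up. A row lasts 1/8 s, in which the tool goes at most 62.5 mm and 10.7 degrees, less where a joint would pass 70% of its speed; a pose out of reach is approached as far as the arm can. A call is refused whole if a number of a shift passes 0.0625 or a number of a turn 0.188, either way. A call with a gripper value outside its range is refused whole. The fingers move at their own pace and stop on an object; "grip_force" is the grip in N (left out, the last holds). Time passes only in rows, so rows that do not move let the fingers close. It gives the time, the measured TCP pose, the force, the opening and the grip force at its end, in the units of the state.
- env.observe(): the state, without advancing time (a new reading comes with each control period).
- viewer.get_image(name): name is "scene" or "side" or "wrist"; returns (picture, depth): 420x560x3 uint8, red, green, blue; 420x560 float32, m along the optical axis (not along the pixel's ray), 0 where there is no reading.
- viewer.calibration(name): a dict with "fx", "fy", "cx", "cy" (pixels), "k1" (the pictures are not rectified: a ray, as slopes to the right and down, at radius r is drawn at 1 + k1 r^2 times it, then the intrinsics apply), "R" (3x3) and "t" (3): a world point X has camera coordinates R X + t. Camera axes: x right, y down, z forward; pixel columns grow to the right and rows downward; lengths in m; the calibration is good to about 2 mm. A picture is of the moment at which its call begins: read the wrist's pose just before it. calibration takes no time and is no camera call; for the wrist camera it gives the pose at the moment of the call.
- env.close_job(): hands the job in; it is judged then, once.
Trained networks look in the newest picture that a camera, given by its name, has taken for a name from the list of things; names that differ only in an ending like _2 or _b are one class to them, and where a whole thing is asked for, a point or a joint stands for the part that bears it (a point fixed in the world has none). Each returns a list of dicts, best first, with "conf" (0 to 1); they miss things now and then, are a little off and sometimes report something else, mostly with a low value. They report only what shows in the picture. A call takes as long as a camera call. They do not tell look-alikes from the thing itself.
- recognise(camera, name): "extent" ([centre column, centre row, width, height] in pixels, round what is visible of it).
- pinpoint(camera, name): "pixel" ([column, row] in pixels: a listed point, or the origin of a listed thing).
The state is a dict: "time_s": time; "q": joint angles; "qvel": joint speeds; "joint_efforts": joint torques, N m; "position": TCP position; "tool_rot": TCP orientation; "ft_force": force on the tool from outside, world axes, zero at the start; "wrist_torque": the same for the moment, N m; "grip_width": finger opening in m; "gripper_force": force on a finger pad.
Only numpy, scipy, OpenCV 4.12 (cv2) and the standard library are available. Lean on these libraries where they do the work, as an engineer would, in place of code of your own. Each camera call takes 0.05 s, during which the arm holds its last target. There are 200 camera calls.

## Working session

There is one attempt and no reset: what is moved stays moved. The work goes in short steps, Python scripts to look and compute and a tool call to move; the robot and the scene stay as the last step left them, time stands still between calls to the robot, and variables do not carry over. Pictures are saved under pics/ and viewed, at most 14 in all, crops included, and the job is handed in when it is done.

Besides the shell and the picture viewer there is one more tool, called after ">>>" as a command line: name --argument value ..., lists and objects as JSON in quotes. move_arm: Moves the arm, as the interface text tells. Its arguments: {"type":"object","properties":{"plan":{"type":"string"},"grip_force":{"type":"number"}},"required":["plan"]}

```bash
mkdir -p pics; ls; python3 - <<'E'
from rig import env,viewer,recognise,pinpoint
import cv2
s=env.observe();print(s['time_s'],s['position'],s['tool_rot'],s['grip_width'])
for c in['scene','side']:
    p,d=viewer.get_image(c);cv2.imwrite(f'pics/{c}0.png',p[:,:,::-1])
    k=viewer.calibration(c);print(c,k)
E
```

```text
pics
0.0 [ 0.16395493 -0.52466439  0.23069858] [[ 9.54510966e-01  2.98175786e-01 -1.30983966e-04]
 [ 2.98175634e-01 -9.54509812e-01  1.51986536e-03]
 [ 3.28161569e-04 -1.48978438e-03 -9.99998836e-01]] 0.0853486553545623
scene {'fx': 439.36514073351634, 'fy': 439.36514073351634, 'cx': 278.5022091307413, 'cy': 211.60028719956543, 'k1': -0.12185914844655003, 'R': array([[-0.60948825, -0.7925915 ,  0.01796622],
       [-0.59390198,  0.44145323, -0.67260648],
       [ 0.52517094, -0.42061592, -0.73978222]]), 't': array([0.25377779, 0.33725058, 0.99292614])}
side {'fx': 493.2923849265209, 'fy': 493.2923849265209, 'cx': 282.85790616020284, 'cy': 209.8877269616201, 'k1': -0.14892490199781985, 'R': array([[ 0.39042465, -0.92058404, -0.00967554],
       [-0.68994254, -0.28561765, -0.66513296],
       [ 0.60954728,  0.26635987, -0.74666226]]), 't': array([-0.21796598,  0.35521539,  1.26688254])}
```

View pics/scene0.png

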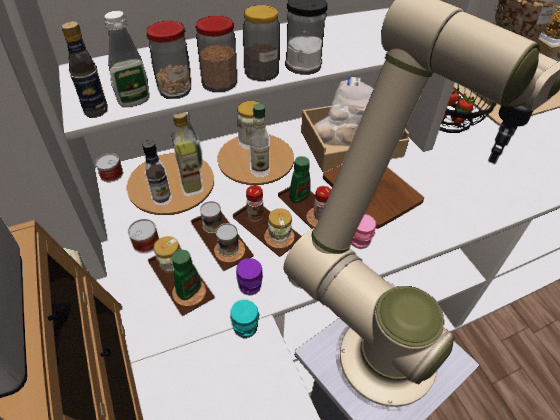

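View pics/side0.png

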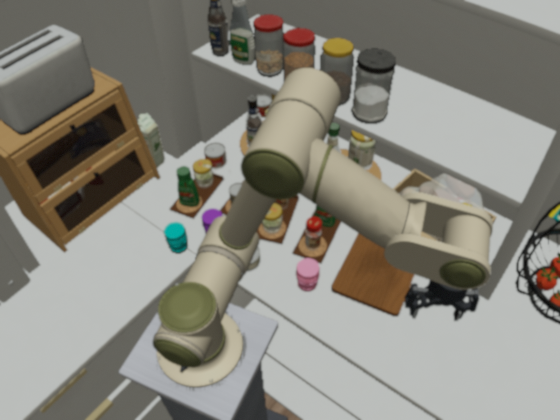

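The scene view shows four strips. From left, spare / front:

| Strip | Spare (back), pixel | Front, pixel |
|---|---|---|
| 1 | yellow-lid jar (167,250) | green bottle (187,278) |
| 2 | tin (210,215) | tin (228,240) |
| 3 | red spice jar (255,203) | yellow-lid jar (280,228) |
| 4 | green bottle (301,178) | red spice jar (321,205) |

Distractor jars are turquoise (244,318), purple (249,276) and pink (362,230). The soup tin is one of (143,235) and (109,167).

```bash
cat > h.py <<'E'
from rig import env,viewer,recognise,pinpoint
import cv2,numpy as np
np.set_printoptions(precision=4,suppress=True)
def ray(k,px):
    K=np.array([[k['fx'],0,k['cx']],[0,k['fy'],k['cy']],[0,0,1.]])
    n=cv2.undistortPoints(np.array([[px]],float),K,np.array([k['k1'],0,0,0.]))[0,0]
    return -k['R'].T@k['t'], k['R'].T@np.array([n[0],n[1],1.])
def atz(k,px,z):
    o,d=ray(k,px); return o+d*(z-o[2])/d[2]
def proj(k,X):
    K=np.array([[k['fx'],0,k['cx']],[0,k['fy'],k['cy']],[0,0,1.]])
    return cv2.projectPoints(np.array([X],float),cv2.Rodrigues(k['R'])[0],k['t'],K,np.array([k['k1'],0,0,0.]))[0][0,0]
E
python3 - <<'E'
from h import *
Z=dict(front_spice=.008,front_bottle=.008,front_jar=.008,front_tin=.008,strip_spice=0,strip_bottle=0,strip_jar=0,strip_tin=0,board=0,soup_tin=0)
for c in['scene','side']:
    p,d=viewer.get_image(c);k=viewer.calibration(c)
    for n,z in Z.items():
        print(c,n,[(round(r['conf'],2),np.round(r['pixel']),atz(k,r['pixel'],z)[:2]) for r in pinpoint(c,n)[:3] if r['conf']>.2])
E
```

```text
scene front_spice [(0.9, array([323., 218.]), array([ 0.4108, -0.1579]))]
scene front_bottle [(0.79, array([186., 289.]), array([0.4355, 0.2784]))]
scene front_jar [(0.97, array([246., 327.]), array([0.2595, 0.218 ])), (0.84, array([277., 237.]), array([ 0.4329, -0.0073])), (0.73, array([145., 241.]), array([0.6405, 0.2928]))]
scene front_tin [(0.66, array([230., 248.]), array([0.4792, 0.1195]))]
scene strip_spice [(0.88, array([280., 239.]), array([ 0.4294, -0.0156]))]
scene strip_bottle [(0.63, array([318., 218.]), array([ 0.4229, -0.1501]))]
scene strip_jar [(0.57, array([192., 292.]), array([0.426 , 0.2695]))]
scene strip_tin [(0.61, array([229., 255.]), array([0.467 , 0.1288]))]
scene board [(0.6, array([369., 187.]), array([ 0.4255, -0.3655]))]
scene soup_tin [(0.76, array([149., 242.]), array([0.6361, 0.2863])), (0.75, array([320., 217.]), array([ 0.4226, -0.1584]))]
side front_spice [(0.96, array([312., 240.]), array([ 0.4363, -0.1461])), (0.35, array([241., 204.]), array([0.4844, 0.1157]))]
side front_bottle [(0.66, array([191., 201.]), array([0.4365, 0.2721]))]
side front_jar [(0.8, array([307., 285.]), array([ 0.28  , -0.1912])), (0.76, array([269., 225.]), array([ 0.4413, -0.004 ])), (0.64, array([181., 244.]), array([0.2707, 0.2118]))]
side front_tin [(0.56, array([240., 206.]), array([0.4755, 0.1156]))]
side strip_spice [(0.88, array([272., 228.]), array([ 0.4392, -0.0152])), (0.43, array([237., 205.]), array([0.4829, 0.128 ]))]
side strip_bottle [(0.55, array([312., 246.]), array([ 0.4223, -0.152 ]))]
side strip_jar [(0.94, array([192., 202.]), array([0.4408, 0.2729]))]
side strip_tin [(0.5, array([238., 202.]), array([0.4983, 0.1323]))]
side board [(0.69, array([377., 266.]), array([ 0.4248, -0.3567])), (0.42, array([312., 238.]), array([ 0.4488, -0.1446]))]
side soup_tin [(0.69, array([216., 160.]), array([0.6505, 0.2984])), (0.52, array([237., 206.]), array([0.4805, 0.1271]))]
```

```bash
cat >> h.py <<'E'
from scipy.spatial.transform import Rotation as Ro
def rows(wps,smax=.06,tmax=.17,start=None):
    """wps: list of (x,y,z,yaw_deg of tool x,opening); prints tool rows (tool down)"""
    s=env.observe();P=np.array(s['position']);Rm=np.array(s['tool_rot']);out=[]
    if start is not None:
        P=np.array(start[:3]);a=np.radians(start[3]);Rm=np.array([[np.cos(a),np.sin(a),0],[np.sin(a),-np.cos(a),0],[0,0,-1]])
    for x,y,z,yaw,g in wps:
        a=np.radians(yaw);T=np.array([[np.cos(a),np.sin(a),0],[np.sin(a),-np.cos(a),0],[0,0,-1]])
        dp=np.array([x,y,z])-P;rv=Ro.from_matrix(Rm.T@T).as_rotvec()
        n=max(1,int(np.ceil(np.abs(dp).max()/smax)),int(np.ceil(np.linalg.norm(dp)/.0615)),int(np.ceil(np.linalg.norm(rv)/tmax)))
        for i in range(n):
            Rn=Rm@Ro.from_rotvec(rv/n).as_matrix()
            sh=Rm.T@(dp/n)
            out.append(' '.join(f'{v:.4g}' for v in np.round([*sh,*(rv/n),g],4)));Rm=Rn
        P=P+dp
    for i in range(0,len(out),12): print('; '.join(out[i:i+12]),'\n')
E
python3 - <<'E'
from h import *
s=env.observe();k=viewer.calibration('wrist');R=s['tool_rot']
print((R.T@k['R'].T),R.T@(-k['R'].T@k['t']-s['position']),k['fx'],k['cx'],k['k1'])
rows([(.2,-.45,.30,17,.0854),(.36,-.05,.34,0,.0854),(.36,.07,.34,0,.0854)])
E
```

```text
[[ 0.0007 -0.9455 -0.3256]
 [ 1.      0.0006  0.0004]
 [-0.0002 -0.3256  0.9455]] [ 0.084   0.0003 -0.1432] 360.86154888723894 273.7272936356063 -0.09437769993981829
0.0284 -0.0304 -0.0343 -0 -0 0.003 0.0854; 0.0283 -0.0305 -0.0343 -0 -0 0.003 0.0854; 0.0337 -0.042 -0.005 0 -0 0.0371 0.0854; 0.0322 -0.0432 -0.005 0 -0 0.0371 0.0854; 0.0305 -0.0444 -0.005 0 -0 0.0371 0.0854; 0.0289 -0.0455 -0.005 0 -0 0.0371 0.0854; 0.0272 -0.0465 -0.005 0 -0 0.0371 0.0854; 0.0254 -0.0475 -0.005 0 -0 0.0371 0.0854; 0.0237 -0.0484 -0.005 0 -0 0.0371 0.0854; 0.0218 -0.0492 -0.005 0 -0 0.0371 0.0854; -0 -0.06 -0 0 0 -0 0.0854; -0 -0.06 -0 0 0 -0 0.0854
```

>>> move_arm --plan "0.0284 -0.0304 -0.0343 0 0 0.003 0.0854; 0.0283 -0.0305 -0.0343 0 0 0.003 0.0854; 0.0337 -0.042 -0.005 0 0 0.0371 0.0854; 0.0322 -0.0432 -0.005 0 0 0.0371 0.0854; 0.0305 -0.0444 -0.005 0 0 0.0371 0.0854; 0.0289 -0.0455 -0.005 0 0 0.0371 0.0854; 0.0272 -0.0465 -0.005 0 0 0.0371 0.0854; 0.0254 -0.0475 -0.005 0 0 0.0371 0.0854; 0.0237 -0.0484 -0.005 0 0 0.0371 0.0854; 0.0218 -0.0492 -0.005 0 0 0.0371 0.0854; 0.03 -0.05 0 0 0 0 0.0854; 0.03 -0.05 0 0 0 0 0.0854"

```text
time_s: 2.7
position: [0.4206, 0.0521, 0.3403]
tool_rot: [[1.0, 0.0, 0.001], [0.0, -1.0, -0.0], [0.001, 0.0, -1.0]]
ft_force: [0.8, -1.2, 0.4]
grip_width: 0.0855
gripper_force: 0.0
```

```bash
python3 - <<'E'
from h import *
s=env.observe();print(s['time_s'],s['position'],s['q'])
Z=dict(front_spice=.008,front_bottle=.008,front_jar=.008,front_tin=.008,strip_spice=0,strip_bottle=0,strip_jar=0,strip_tin=0,soup_tin=0)
c='wrist'
k=viewer.calibration(c);p,d=viewer.get_image(c);cv2.imwrite('pics/w1.png',p[:,:,::-1]);np.savez('w1.npz',p=p,d=d,**k)
for n,z in Z.items():
    print(c,n,[(round(r['conf'],2),np.round(r['pixel']),atz(k,r['pixel'],z)[:2]) for r in pinpoint(c,n)[:3] if r['conf']>.2])
E
```

```text
2.7 [0.4206 0.0521 0.3403] [-9.0241  5.0768 79.1683 -0.0096 95.6885 80.9692]
wrist front_spice [(0.91, array([427., 160.]), array([ 0.4172, -0.1555]))]
wrist front_bottle [(0.71, array([109., 154.]), array([0.4256, 0.2736]))]
wrist front_jar [(0.83, array([211., 206.]), array([0.3517, 0.1392])), (0.72, array([324., 146.]), array([ 0.4354, -0.0149])), (0.62, array([160., 261.]), array([0.2667, 0.2199]))]
wrist front_tin [(0.72, array([221., 108.]), array([0.4831, 0.1192]))]
wrist strip_spice []
wrist strip_bottle [(0.72, array([426., 156.]), array([ 0.4211, -0.1567]))]
wrist strip_jar []
wrist strip_tin [(0.38, array([426., 156.]), array([ 0.4214, -0.1576]))]
wrist soup_tin []
```

View pics/w1.png

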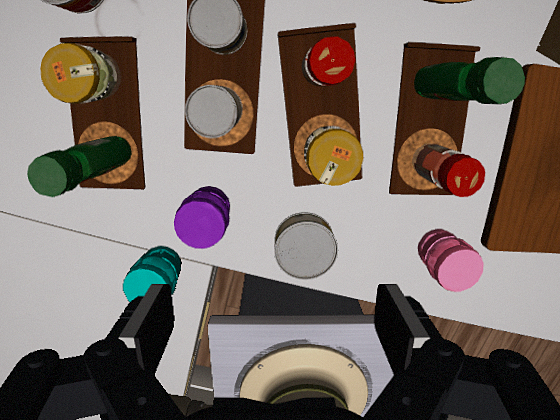

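The wrist view shows front things at bottle (80,165), tin (215,110), yellow-lid jar (333,155) and spice jar (450,172). Look-alikes and distractors are purple (203,220), turquoise (152,270), pink (450,260) and a silver-topped thing (305,245). I'll check the tin with crops, and rectify the picture to measure the marks.

```bash
python3 - <<'E'
from h import *
w=np.load('w1.npz');k={n:w[n] for n in w.files};p=k['p'];d=k['d']
# object tops from depth
vv,uu=np.mgrid[0:420,0:560]
K=np.array([[k['fx'],0,k['cx']],[0,k['fy'],k['cy']],[0,0,1.]])
n=cv2.undistortPoints(np.stack([uu.ravel(),vv.ravel()],1)[:,None].astype(float),K,np.array([k['k1'],0,0,0.]))[:,0]
C=np.c_[n,np.ones(len(n))]*d.reshape(-1,1);X=((C-k['t'])@k['R']).reshape(420,560,3);np.save('X1.npy',X)
print('table z',X[200:230,250:270,2].mean())
def top(name,px,z):
    m=(np.abs(X[...,2]-z)<.006)&(d>0)
    m=m&(np.hypot(uu-px[0],vv-px[1])<45)
    q=X[m][:,:2]; c,r=cv2.minEnclosingCircle((q*1000).astype(np.float32))
    print(name,len(q),X[px[1],px[0]],'mean',q.mean(0),'circ',np.array(c)/1000,r)
top('bottle',(48,174),.153);top('tin',(213,110),.08);top('jar',(333,160),.09);top('spice',(462,175),.114)
top('silver',(305,250),.07);top('s_jar',(68,73),.09);top('s_tin',(216,22),.08);top('s_spice',(332,62),.114);top('s_bottle',(500,80),.153)
top('purple',(203,225),.08);top('turq',(152,275),.08);top('pink',(455,265),.08)
# orthographic at z=.008, 1mm/px; col=(.36-y), row=(.60-x)
yy,xx=np.meshgrid(.36-np.arange(620)/1000,.60-np.arange(300)/1000)
P=np.stack([xx,yy,np.full_like(xx,.008)],-1).reshape(-1,3)
uv=cv2.projectPoints(P,cv2.Rodrigues(k['R'])[0],k['t'],K,np.array([k['k1'],0,0,0.]))[0].reshape(300,620,2).astype(np.float32)
o=cv2.remap(p,uv,None,cv2.INTER_LINEAR);cv2.imwrite('pics/o1.png',o[:,:,::-1])
s,_=viewer.get_image('scene');cr=lambda im,x,y,w,h,f:cv2.resize(im[y:y+h,x:x+w,::-1],None,fx=f,fy=f,interpolation=cv2.INTER_CUBIC)
sd,_=viewer.get_image('side')
cv2.imwrite('pics/c1.png',np.hstack([cr(s,190,190,100,100,4),cr(sd,210,165,100,100,4)]))
E
```

```text
table z 0.0005131107387532557
bottle 1404 [0.4315 0.2709 0.1533] mean [0.4298 0.2709] circ [0.4286 0.2726] 21.85681915283203
tin 2186 [0.4846 0.1182 0.0767] mean [0.4835 0.1205] circ [0.4831 0.1206] 29.07646369934082
jar 2498 [ 0.4314 -0.014   0.0883] mean [ 0.4349 -0.0153] circ [ 0.4342 -0.0158] 31.749372482299805
spice 1312 [ 0.4219 -0.1496  0.1158] mean [ 0.4202 -0.1526] circ [ 0.4194 -0.1547] 23.32530403137207
silver 0 [0.2989 0.0091 0.0374] mean [nan nan] circ [0. 0.] 0.0
s_jar 2698 [0.5272 0.2705 0.0902] mean [0.5275 0.2698] circ [0.5269 0.2713] 32.09149932861328
s_tin 2238 [0.5743 0.1115 0.0771] mean [0.5745 0.1128] circ [0.5769 0.1125] 28.681026458740234
s_spice 1724 [ 0.5318 -0.0042  0.1155] mean [ 0.5336 -0.0036] circ [ 0.5337 -0.0039] 22.46562957763672
s_bottle 1683 [ 0.5187 -0.1518  0.1548] mean [ 0.5189 -0.1544] circ [ 0.5181 -0.1563] 21.820341110229492
purple 2061 [0.3522 0.1359 0.0825] mean [0.3542 0.1402] circ [0.3524 0.141 ] 31.75061798095703
turq 997 [0.2836 0.2061 0.0813] mean [0.2758 0.2201] circ [0.2644 0.2174] 31.628870010375977
pink 1706 [ 0.2977 -0.1791  0.0826] mean [ 0.292  -0.1855] circ [ 0.29   -0.1872] 31.746931076049805<stdin>:13: RuntimeWarning: Mean of empty slice.
  ret = um.true_divide(
```

View pics/o1.png

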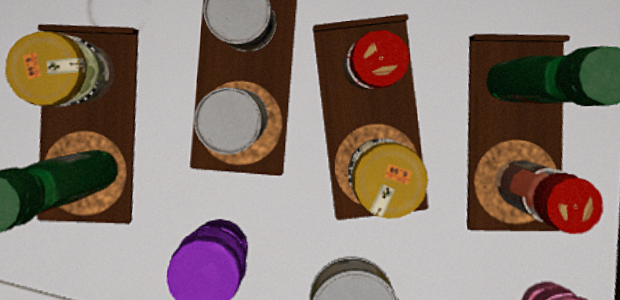

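View pics/c1.png

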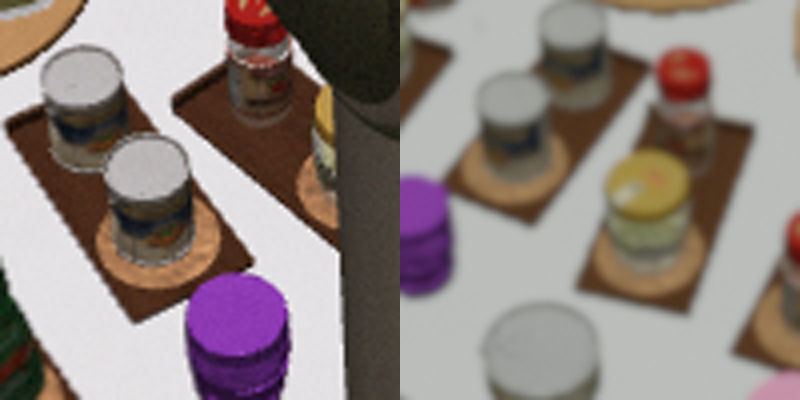

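Crops confirm it: the front and spare tins on strip 2 carry the same dark blue, cream and orange label. So the tin stays if centred, and the bottle, jar and spice jar form a 3-cycle.

```bash
python3 - <<'E'
from h import *
o=cv2.imread('pics/o1.png');hsv=cv2.cvtColor(o,cv2.COLOR_BGR2HSV)
m=cv2.inRange(hsv,(5,70,115),(20,210,255))
wood=cv2.inRange(hsv,(0,60,20),(20,255,110))
g=np.mgrid[-48:49,-48:49];r=np.hypot(*g)
ker=((r<=42)/1.0-((r>42)&(r<=47))*1.5).astype(np.float32)
sc=cv2.filter2D((m>0).astype(np.float32),-1,ker,borderType=cv2.BORDER_CONSTANT)
for n,(c,rw) in dict(jar=(86,173),tin=(240,123),spice=(377,166),bottle=(516,182)).items():
    s=sc[rw-20:rw+21,c-20:c+21];i=np.unravel_index(s.argmax(),s.shape)
    q=np.argwhere(s>s.max()*.985).mean(0)
    print(n,s.max(),'best',.6-(rw-20+i[0])/1000,.36-(c-20+i[1])/1000,'avg',.6-(rw-20+q[0])/1000,.36-(c-20+q[1])/1000)
# strip side edges: dark wood extents on rows
for n,(a,b) in dict(jar=(30,145),tin=(180,300),spice=(305,435),bottle=(460,580)).items():
    L=[];
    for rw in range(25,225):
        cc=np.where((wood|m)[rw,a:b]>0)[0]
        if len(cc)>20: L.append((rw,a+cc[0],a+cc[-1]))
    L=np.array(L)
    for j in(1,2):
        x,y=L[:,0],L[:,j]
        for _ in range(8):
            f=np.polyfit(x,y,1);e=np.abs(y-np.polyval(f,x));kk=e<=max(1.5,np.median(e)*1.5);x,y=x[kk],y[kk]
        print(n,'edge',j,'yaw',np.degrees(np.arctan(f[0])),'y at x=.43:',.36-np.polyval(f,170)/1000,len(x))
    print('  front x',.6-L[:,0].max()/1000)
E
```

```text
jar 2224.5 best 0.427 0.27599999999999997 avg 0.427 0.27599999999999997
tin 1691.0 best 0.477 0.12 avg 0.4775 0.12
spice 2227.5 best 0.43499999999999994 -0.016000000000000014 avg 0.43574999999999997 -0.015000000000000013
bottle 2918.0 best 0.419 -0.15600000000000003 avg 0.419 -0.15549999999999997
jar edge 1 yaw 7.55859560147652 y at x=.43: 0.3141959019192981 37
jar edge 2 yaw -1.958077824954238 y at x=.43: 0.22818945377948122 133
  front x 0.378
tin edge 1 yaw -4.408274165972534 y at x=.43: 0.16978352633691768 89
tin edge 2 yaw -4.550995123864347 y at x=.43: 0.07788630872483215 149
  front x 0.427
spice edge 1 yaw 6.86082809276999 y at x=.43: 0.029721787994285265 192
spice edge 2 yaw 6.629765122700478 y at x=.43: -0.06250766380391704 129
  front x 0.383
bottle edge 1 yaw -0.7374725189953157 y at x=.43: -0.10850147807064864 161
bottle edge 2 yaw -0.4736000970248806 y at x=.43: -0.20086228591070177 70
  front x 0.376
```

```bash
python3 - <<'E'
from h import *
rows([(.4197,-.154,.18,0,.0854),(.4197,-.154,.061,0,.0854)],smax=.05)
print('carry');rows([(.4197,-.154,.15,0,.03),(.40,-.34,.16,0,.03),(.40,-.34,.077,0,.03)],smax=.05,start=(.4197,-.154,.061,0))
E
```

```text
0 0.0407 0.032 0 -0.0001 -0.0003 0.0854; 0 0.0407 0.032 0 -0.0001 -0.0003 0.0854; -0 0.0407 0.032 0 -0.0001 -0.0003 0.0854; -0 0.0407 0.032 0 -0.0001 -0.0003 0.0854; -0 0.0407 0.032 0 -0.0001 -0.0003 0.0854; -0 -0 0.0397 0 -0 -0 0.0854; -0 -0 0.0397 0 -0 -0 0.0854; -0 -0 0.0397 0 -0 -0 0.0854 

carry
0 0 -0.0445 0 0 0 0.03; 0 0 -0.0445 0 0 0 0.03; -0.0049 0.0465 -0.0025 0 0 0 0.03; -0.0049 0.0465 -0.0025 0 0 0 0.03; -0.0049 0.0465 -0.0025 0 0 0 0.03; -0.0049 0.0465 -0.0025 0 0 0 0.03; 0 0 0.0415 0 0 0 0.03; 0 0 0.0415 0 0 0 0.03
```

>>> move_arm --plan "0 0.0412 0.032 0 0 0 0.0854; 0 0.0412 0.032 0 0 0 0.0854; 0 0.0412 0.032 0 0 0 0.0854; 0 0.0412 0.032 0 0 0 0.0854; 0 0.0412 0.032 0 0 0 0.0854; 0 0 0.04 0 0 0 0.0854; 0 0 0.04 0 0 0 0.0854; 0 0 0.02 0 0 0 0.0854; 0 0 0.0193 0 0 0 0.0854; 0 0 0 0 0 0 0.0854" --grip_force 35

```text
time_s: 4.55
position: [0.4194, -0.1558, 0.0599]
tool_rot: [[1.0, -0.001, -0.002], [-0.001, -1.0, 0.001], [-0.002, -0.001, -1.0]]
ft_force: [0.6, -0.3, 0.3]
grip_width: 0.0853
gripper_force: 0.0
```

>>> move_arm --plan "0 0 0 0 0 0 0.03; 0 0 0 0 0 0 0.03; 0 0 0 0 0 0 0.03; 0 0 0 0 0 0 0.03; 0 0 0 0 0 0 0.03; 0 0 0 0 0 0 0.03; 0 0 0 0 0 0 0.03; 0 0 0 0 0 0 0.03"

```text
time_s: 5.55
position: [0.4203, -0.1558, 0.0614]
tool_rot: [[1.0, 0.0, 0.001], [0.0, -1.0, -0.001], [0.001, 0.001, -1.0]]
ft_force: [-0.6, 2.4, 6.1]
grip_width: 0.0436
gripper_force: 34.8
```

>>> move_arm --plan "0 0 -0.025 0 0 0 0.03; 0 0 -0.045 0 0 0 0.03; 0 0 -0.02 0 0 0 0.03; -0.005 0.046 0 0 0 0 0.03; -0.005 0.046 0 0 0 0 0.03; -0.005 0.046 0 0 0 0 0.03; -0.005 0.046 0 0 0 0 0.03; 0 0 0 0 0 0 0.03"

```text
time_s: 6.55
position: [0.3994, -0.3424, 0.1504]
tool_rot: [[1.0, -0.003, 0.0], [-0.003, -1.0, -0.001], [0.0, 0.001, -1.0]]
ft_force: [-0.5, 0.7, -1.9]
grip_width: 0.0435
gripper_force: 36.2
```

```bash
python3 - <<'E'
from h import *
s=env.observe();print(s['position'],s['grip_width'],s['q'])
p,d=viewer.get_image('scene');w,_=viewer.get_image('wrist')
cv2.imwrite('pics/s2.png',np.hstack([p[60:360,200:560,::-1],w[::1,:,::-1][60:360,100:500]]))
E
```

```text
[ 0.3994 -0.3424  0.1504] 0.04347767017519301 [-53.5016  23.73    85.72    -0.0232  70.5171  36.6914]
```

View pics/s2.png

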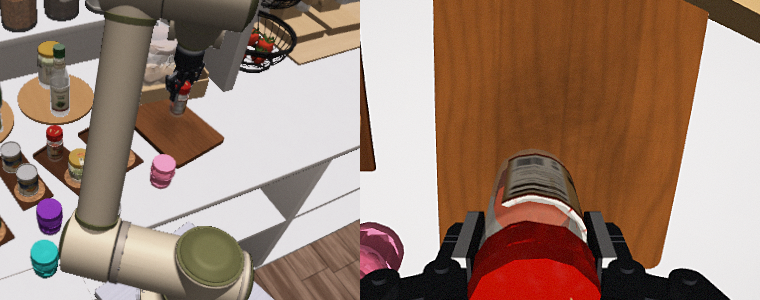

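The jar hangs upright over the board, clear of its edges. I'll lower it and release.

>>> move_arm --plan "0 0 0.035 0 0 0 0.03; 0 0 0.025 0 0 0 0.03; 0 0 0.01 0 0 0 0.03; 0 0 0.004 0 0 0 0.03; 0 0 0 0 0 0 0.03; 0 0 0 0 0 0 0.06; 0 0 0 0 0 0 0.0854; 0 0 0 0 0 0 0.0854; 0 0 0 0 0 0 0.0854; 0 0 0 0 0 0 0.0854"

```text
time_s: 7.9
position: [0.4, -0.3398, 0.0767]
tool_rot: [[1.0, -0.0, 0.0], [-0.0, -1.0, -0.0], [0.0, 0.0, -1.0]]
ft_force: [0.8, -0.5, -0.0]
grip_width: 0.0852
gripper_force: 0.0
```

```bash
python3 - <<'E'
from h import *
s=env.observe();P=s['position'];print(P,s['grip_width'],s['ft_force'])
x,y=P[:2]
rows([(x,y,.17,0,.0854),(.40,-.27,.23,12,.0854),(.43,0,.23,58,.0854),(.4287,.272,.23,90,.0854),(.4287,.272,.118,90,.0854)],smax=.055,tmax=.18)
E
```

```text
[ 0.4    -0.3398  0.0767] 0.08522594020065156 [ 0.8207 -0.4899 -0.0122]
0 0 -0.0467 0 -0 -0 0.0854; 0 0 -0.0467 0 -0 -0 0.0854; -0 -0.0349 -0.03 -0 -0 -0.1047 0.0854; 0.0036 -0.0347 -0.03 -0 -0 -0.1047 0.0854; 0.0171 -0.0516 0 -0 -0 -0.1606 0.0854; 0.0251 -0.0482 0 -0 -0 -0.1606 0.0854; 0.0325 -0.0435 0 -0 -0 -0.1606 0.0854; 0.039 -0.0378 0 -0 -0 -0.1606 0.0854; 0.0446 -0.0311 0 -0 -0 -0.1606 0.0854; 0.046 -0.029 0 -0 0 -0.1117 0.0854; 0.0489 -0.0237 0 -0 0 -0.1117 0.0854; 0.0513 -0.0181 0 -0 0 -0.1117 0.0854 

0.053 -0.0123 0 -0 0 -0.1117 0.0854; 0.054 -0.0063 0 -0 0 -0.1117 0.0854; 0 -0 0.0373 -0 0 0 0.0854; 0 -0 0.0373 -0 0 0 0.0854; 0 -0 0.0373 -0 0 0 0.0854
```

>>> move_arm --plan "0 0 -0.0467 0 0 0 0.0854; 0 0 -0.0467 0 0 0 0.0854; 0 -0.0349 -0.03 0 0 -0.1047 0.0854; 0.0036 -0.0347 -0.03 0 0 -0.1047 0.0854; 0.0171 -0.0516 0 0 0 -0.1606 0.0854; 0.0251 -0.0482 0 0 0 -0.1606 0.0854; 0.0325 -0.0435 0 0 0 -0.1606 0.0854; 0.039 -0.0378 0 0 0 -0.1606 0.0854; 0.0446 -0.0311 0 0 0 -0.1606 0.0854; 0.046 -0.029 0 0 0 -0.1117 0.0854; 0.0489 -0.0237 0 0 0 -0.1117 0.0854; 0.0513 -0.0181 0 0 0 -0.1117 0.0854"

```text
time_s: 9.4
position: [0.4289, 0.1649, 0.2302]
tool_rot: [[0.218, 0.976, 0.0], [0.976, -0.218, -0.0], [0.0, 0.0, -1.0]]
ft_force: [1.2, -0.4, 0.0]
grip_width: 0.085
gripper_force: 0.0
```

>>> move_arm --plan "0.053 -0.0123 0 0 0 -0.1117 0.0854; 0.054 -0.0063 0 0 0 -0.1117 0.0854; 0 0 0 0 0 0 0.0854; 0 0 0 0 0 0 0.0854"

```text
time_s: 9.9
position: [0.4285, 0.2716, 0.2299]
tool_rot: [[0.0, 1.0, -0.0], [1.0, -0.0, -0.0], [-0.0, -0.0, -1.0]]
ft_force: [0.1, -0.0, -0.3]
grip_width: 0.0852
gripper_force: 0.0
```

```bash
python3 - <<'E'
from h import *
s=env.observe();print(s['position'],s['tool_rot'],s['q'])
k=viewer.calibration('wrist');p,d=viewer.get_image('wrist');cv2.imwrite('pics/w3.png',p[:,:,::-1])
vv,uu=np.mgrid[0:420,0:560]
K=np.array([[k['fx'],0,k['cx']],[0,k['fy'],k['cy']],[0,0,1.]])
n=cv2.undistortPoints(np.stack([uu.ravel(),vv.ravel()],1)[:,None].astype(float),K,np.array([k['k1'],0,0,0.]))[:,0]
X=((np.c_[n,np.ones(len(n))]*d.reshape(-1,1)-k['t'])@k['R']).reshape(420,560,3)
m=(np.abs(X[...,2]-.153)<.005)&(np.hypot(X[...,0]-.43,X[...,1]-.272)<.04);q=X[m][:,:2]
print(len(q),q.mean(0),q.min(0),q.max(0))
m=(np.abs(X[...,2]-.10)<.006)&(np.hypot(X[...,0]-.43,X[...,1]-.272)<.05);q=X[m][:,:2]
print(len(q),q.min(0),q.max(0))
E
```

```text
[0.4285 0.2716 0.2299] [[ 0.0002  1.     -0.0004]
 [ 1.     -0.0002 -0.0004]
 [-0.0004 -0.0004 -1.    ]] [18.9847 17.6026 81.0625 -0.0158 81.3633 18.9959]
3067 [0.4289 0.2749] [0.4084 0.2521] [0.4493 0.2944]
270 [0.4082 0.2809] [0.4464 0.2994]
```

View pics/w3.png

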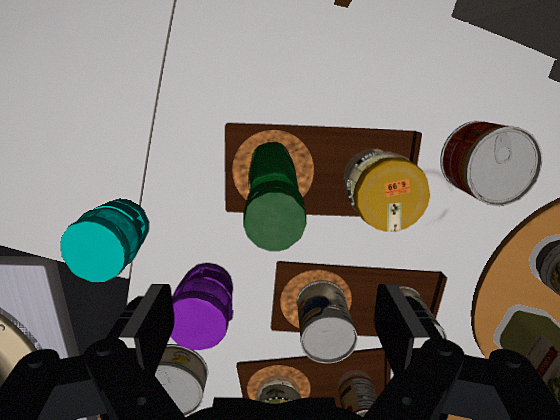

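The bottle cap is at (275,218), and its narrow side lies along the closing line. The spare jar at (390,195) is clear of the fingers. I'll descend onto the cap.

>>> move_arm --plan "0.002 0 0.04 0 0 0 0.0854; 0 0 0.04 0 0 0 0.0854; 0 0 0.02 0 0 0 0.0854; 0 0 0.012 0 0 0 0.0854; 0 0 0 0 0 0 0.0854; 0 0 0 0 0 0 0.03; 0 0 0 0 0 0 0.03; 0 0 0 0 0 0 0.03; 0 0 0 0 0 0 0.03; 0 0 0 0 0 0 0.03; 0 0 0 0 0 0 0.03; 0 0 0 0 0 0 0.03" --grip_force 40

```text
time_s: 11.45
position: [0.4289, 0.274, 0.1188]
tool_rot: [[-0.0, 1.0, 0.001], [1.0, 0.0, 0.0], [0.0, 0.001, -1.0]]
ft_force: [-1.5, -1.1, 6.4]
grip_width: 0.0419
gripper_force: 40.4
```

```bash
python3 - <<'E'
from h import *
s=env.observe();P=s['position'];print(P,s['grip_width'],s['gripper_force'],s['ft_force'])
g=.03
rows([(P[0],P[1],P[2]+.13,90,g),(.419,-.155,P[2]+.13,90,g)],smax=.05)
print('down from',P[2]+.13)
E
```

```text
[0.4289 0.274  0.1188] 0.0419285586299497 40.40371835231781 [-1.5444 -1.0986  6.3664]
0 0.0001 -0.0433 0.0004 -0.0001 0.0001 0.03; 0 0 -0.0433 0.0004 -0.0001 0.0001 0.03; 0 0 -0.0433 0.0004 -0.0001 0.0001 0.03; -0.0477 -0.0011 -0 0 0 0 0.03; -0.0477 -0.0011 -0 0 0 0 0.03; -0.0477 -0.0011 -0 0 0 0 0.03; -0.0477 -0.0011 -0 0 0 0 0.03; -0.0477 -0.0011 -0 0 0 0 0.03; -0.0477 -0.0011 -0 0 0 0 0.03; -0.0477 -0.0011 -0 0 0 0 0.03; -0.0477 -0.0011 -0 0 0 0 0.03; -0.0477 -0.0011 -0 0 0 0 0.03 

down from 0.24882022731784328
```

>>> move_arm --plan "0 0 -0.03 0 0 0 0.03; 0 0 -0.05 0 0 0 0.03; 0 0 -0.05 0 0 0 0.03; -0.02 -0.001 0 0 0 0 0.03; -0.045 -0.001 0 0 0 0 0.03; -0.05 -0.001 0 0 0 0 0.03; -0.055 -0.002 0 0 0 0 0.03; -0.055 -0.002 0 0 0 0 0.03; -0.055 -0.002 0 0 0 0 0.03; -0.055 -0.001 0 0 0 0 0.03; -0.05 0 0 0 0 0 0.03; -0.03 0 0 0 0 0 0.03"

```text
time_s: 12.95
position: [0.4183, -0.1432, 0.2479]
tool_rot: [[0.002, 1.0, -0.0], [1.0, -0.002, -0.0], [-0.0, -0.0, -1.0]]
ft_force: [0.5, 0.3, -1.0]
grip_width: 0.0417
gripper_force: 41.4
```

>>> move_arm --plan "-0.014 0 0 0 0 0 0.03; 0 0 0 0 0 0 0.03; 0 0 0 0 0 0 0.03"

```text
time_s: 13.32
position: [0.4187, -0.154, 0.248]
tool_rot: [[-0.001, 1.0, -0.0], [1.0, 0.001, 0.0], [0.0, -0.0, -1.0]]
ft_force: [-0.6, 0.0, -1.2]
grip_width: 0.042
gripper_force: 41.3
```

```bash
python3 - <<'E'
from h import *
s=env.observe();print(s['position'],s['grip_width'],s['ft_force'])
p,_=viewer.get_image('scene');q,_=viewer.get_image('side');w,_=viewer.get_image('wrist')
cv2.imwrite('pics/s4.png',np.hstack([p[90:330,200:450,::-1],q[120:360,200:450,::-1],w[100:340,140:420,::-1]]))
E
```

```text
[ 0.4187 -0.154   0.248 ] 0.042034284818411656 [-0.5542  0.0408 -1.1771]
```

View pics/s4.png

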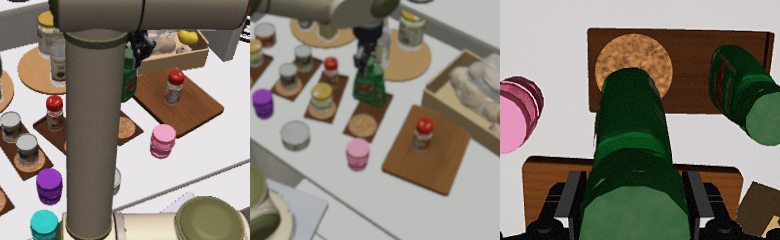

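The bottle hangs upright above the empty cork of strip 4, at (635,70) in the wrist pane, and the spice jar stands on the board. I'll lower the bottle.

>>> move_arm --plan "-0.001 0 0.03 0 0 0 0.03; 0 0 0.04 0 0 0 0.03; 0 0 0.035 0 0 0 0.03; 0 0 0.015 0 0 0 0.03; 0 0 0.008 0 0 0 0.03; 0 0 0 0 0 0 0.03; 0 0 0 0 0 0 0.06; 0 0 0 0 0 0 0.0854; 0 0 0 0 0 0 0.0854; 0 0 0 0 0 0 0.0854; 0 0 0 0 0 0 0.0854"

```text
time_s: 14.85
position: [0.4187, -0.1561, 0.1201]
tool_rot: [[-0.0, 1.0, 0.0], [1.0, 0.0, -0.0], [-0.0, 0.0, -1.0]]
ft_force: [0.8, -0.5, -0.6]
grip_width: 0.0855
gripper_force: 0.0
```

```bash
python3 - <<'E'
from h import *
s=env.observe();P=s['position'];print(P,s['grip_width'],s['ft_force'])
g=.0854
rows([(P[0],P[1],.22,90,g),(.4345,-.0157,.22,0,g),(.4345,-.0157,.20,0,g)],smax=.055,tmax=.18)
E
```

```text
[ 0.4187 -0.1561  0.1201] 0.08547692436458751 [ 0.7591 -0.5194 -0.6122]
-0 0 -0.05 0.0001 0 0 0.0854; -0 0 -0.05 0.0001 0 0 0.0854; 0.0156 0.0018 0 -0 -0 0.1745 0.0854; 0.0157 -0.001 0 -0 -0 0.1745 0.0854; 0.0153 -0.0037 0 -0 -0 0.1745 0.0854; 0.0144 -0.0063 0 -0 -0 0.1745 0.0854; 0.0131 -0.0087 -0 -0 -0 0.1745 0.0854; 0.0114 -0.0108 -0 -0 -0 0.1745 0.0854; 0.0093 -0.0126 -0 -0 -0 0.1745 0.0854; 0.007 -0.0141 -0 -0 -0 0.1745 0.0854; 0.0044 -0.0151 -0 -0 -0 0.1745 0.0854; 0 0 0.02 0 -0 0 0.0854
```

>>> move_arm --plan "0 0 -0.05 0 0 0 0.0854; 0 0 -0.05 0 0 0 0.0854; 0.0156 0.0018 0 0 0 0.1745 0.0854; 0.0157 -0.001 0 0 0 0.1745 0.0854; 0.0153 -0.0037 0 0 0 0.1745 0.0854; 0.0144 -0.0063 0 0 0 0.1745 0.0854; 0.0131 -0.0087 0 0 0 0.1745 0.0854; 0.0114 -0.0108 0 0 0 0.1745 0.0854; 0.0093 -0.0126 0 0 0 0.1745 0.0854; 0.007 -0.0141 0 0 0 0.1745 0.0854; 0.0044 -0.0151 0 0 0 0.1745 0.0854; 0 0 0.02 0 0 0 0.0854"

```text
time_s: 16.35
position: [0.4351, -0.0149, 0.2007]
tool_rot: [[1.0, -0.0, 0.003], [-0.0, -1.0, -0.001], [0.003, 0.001, -1.0]]
ft_force: [1.2, -0.1, -0.1]
grip_width: 0.0855
gripper_force: 0.0
```

```bash
cat >> h.py <<'E'
def cloud():
    k=viewer.calibration('wrist');p,d=viewer.get_image('wrist')
    vv,uu=np.mgrid[0:420,0:560]
    K=np.array([[k['fx'],0,k['cx']],[0,k['fy'],k['cy']],[0,0,1.]])
    n=cv2.undistortPoints(np.stack([uu.ravel(),vv.ravel()],1)[:,None].astype(float),K,np.array([k['k1'],0,0,0.]))[:,0]
    return p,k,((np.c_[n,np.ones(len(n))]*d.reshape(-1,1)-k['t'])@k['R']).reshape(420,560,3)
def top(X,x,y,z,r=.04):
    m=(np.abs(X[...,2]-z)<.005)&(np.hypot(X[...,0]-x,X[...,1]-y)<r);q=X[m][:,:2]
    c,rr=cv2.minEnclosingCircle((q*1000).astype(np.float32))
    return len(q),q.mean(0),(q.min(0)+q.max(0))/2,np.array(c)/1000,rr
E
python3 - <<'E'
from h import *
s=env.observe();print(s['position'],s['tool_rot'][0])
p,k,X=cloud()
print('jar',top(X,.4345,-.0157,.09));print('bottle',top(X,.419,-.155,.153));print('tin',top(X,.483,.12,.08))
E
```

```text
[ 0.4351 -0.0149  0.2007] [ 1.     -0.0004  0.0028]
jar (5270, array([ 0.4354, -0.0162]), array([ 0.4338, -0.0159]), array([ 0.434, -0.016]), 31.607751846313477)
bottle (3186, array([ 0.4209, -0.1545]), array([ 0.4194, -0.1563]), array([ 0.419 , -0.1563]), 21.58405303955078)
tin (4419, array([0.4834, 0.1208]), array([0.483 , 0.1206]), array([0.4831, 0.1205]), 29.08209228515625)
```

>>> move_arm --plan "-0.001 0.001 0.045 0 0 0 0.0854; 0 0 0.045 0 0 0 0.0854; 0 0 0.03 0 0 0 0.0854; 0 0 0.025 0 0 0 0.0854; 0 0 0.014 0 0 0 0.0854; 0 0 0 0 0 0 0.0854; 0 0 0 0 0 0 0.05; 0 0 0 0 0 0 0.05; 0 0 0 0 0 0 0.05; 0 0 0 0 0 0 0.05; 0 0 0 0 0 0 0.05"

```text
time_s: 17.77
position: [0.4339, -0.0166, 0.0423]
tool_rot: [[1.0, 0.0, 0.002], [0.0, -1.0, -0.001], [0.002, 0.001, -1.0]]
ft_force: [-1.8, 0.5, 8.6]
grip_width: 0.0629
gripper_force: 41.7
```

```bash
python3 - <<'E'
from h import *
s=env.observe();P=s['position'];print(P,s['grip_width'],s['gripper_force'],s['ft_force'])
g=.05
rows([(P[0],P[1],P[2]+.13,0,g),(.427,.275,P[2]+.13,0,g)],smax=.05)
E
```

```text
[ 0.4339 -0.0166  0.0423] 0.06288104550366601 41.68749500066042 [-1.8282  0.524   8.5628]
0.0001 0 -0.0433 0.0002 -0.0007 0.0001 0.05; 0.0001 0 -0.0433 0.0002 -0.0007 0.0001 0.05; 0 0 -0.0433 0.0002 -0.0007 0.0001 0.05; -0.0012 -0.0486 -0 -0 0 -0 0.05; -0.0012 -0.0486 -0 -0 0 -0 0.05; -0.0012 -0.0486 -0 -0 0 -0 0.05; -0.0012 -0.0486 -0 -0 0 -0 0.05; -0.0012 -0.0486 -0 -0 0 -0 0.05; -0.0012 -0.0486 -0 -0 0 -0 0.05
```

>>> move_arm --plan "0 0 -0.03 0 0 0 0.05; 0 0 -0.05 0 0 0 0.05; 0 0 -0.05 0 0 0 0.05; -0.001 -0.0245 0 0 0 0 0.05; -0.001 -0.05 0 0 0 0 0.05; -0.001 -0.05 0 0 0 0 0.05; -0.001 -0.05 0 0 0 0 0.05; -0.001 -0.05 0 0 0 0 0.05; -0.001 -0.045 0 0 0 0 0.05; -0.001 -0.022 0 0 0 0 0.05; 0 0 0 0 0 0 0.05; 0 0 0 0 0 0 0.05"

```text
time_s: 19.27
position: [0.4263, 0.2743, 0.1712]
tool_rot: [[1.0, 0.0, -0.0], [0.0, -1.0, -0.0], [-0.0, 0.0, -1.0]]
ft_force: [-0.2, -0.4, -3.1]
grip_width: 0.0628
gripper_force: 45.2
```

```bash
python3 - <<'E'
from h import *
s=env.observe();print(s['position'],s['grip_width'],s['ft_force'])
w,k,X=cloud();print(X[60:100,200:360].reshape(-1,3).mean(0));cv2.imwrite('pics/w5.png',w[:,:,::-1])
print('held lid',top(X,.427,.275,.09+.13))
E
```

```text
[0.4263 0.2743 0.1712] 0.06281396287007336 [-0.1962 -0.4024 -3.1143]
[0.5176 0.2695 0.0561]
held lid (20749, array([0.4336, 0.274 ]), array([0.4314, 0.2749]), array([0.4353, 0.2749]), 38.430442810058594)
```

View pics/w5.png

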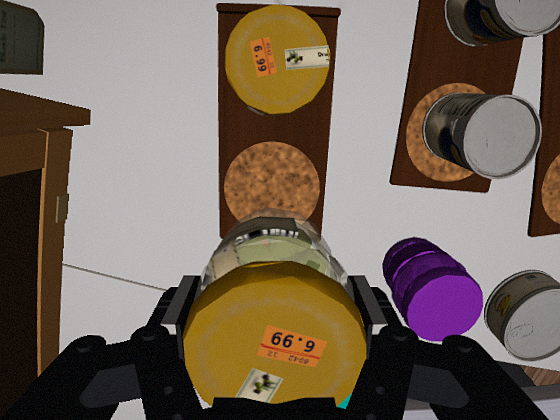

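The jar is held upright, and the empty cork of strip 1 is centred near pixel (272,188). I'll compare that with the target while lowering.

```bash
python3 - <<'E'
from h import *
k=viewer.calibration('wrist')
for px in[(272,141),(224,187),(320,187)]: print(atz(k,px,.008))
E
```

```text
[0.4695 0.2751 0.008 ]
[0.4295 0.3173 0.008 ]
[0.4295 0.2331 0.008 ]
```

>>> move_arm --plan "0.001 0 0.03 0 0 0 0.05; 0 0 0.04 0 0 0 0.05; 0 0 0.035 0 0 0 0.05; 0 0 0.01 0 0 0 0.05; 0 0 0 0 0 0 0.05"

```text
time_s: 19.95
position: [0.4278, 0.2746, 0.0564]
tool_rot: [[1.0, -0.0, 0.0], [-0.0, -1.0, -0.0], [0.0, 0.0, -1.0]]
ft_force: [-0.8, 0.0, -1.9]
grip_width: 0.0623
gripper_force: 45.2
```

>>> move_arm --plan "0 0 0.008 0 0 0 0.05; 0 0 0.005 0 0 0 0.05; 0 0 0 0 0 0 0.05; 0 0 0 0 0 0 0.07; 0 0 0 0 0 0 0.0854; 0 0 0 0 0 0 0.0854; 0 0 0 0 0 0 0.0854; 0 0 0 0 0 0 0.0854"

```text
time_s: 20.95
position: [0.4274, 0.275, 0.0431]
tool_rot: [[1.0, 0.0, 0.0], [0.0, -1.0, 0.0], [0.0, -0.0, -1.0]]
ft_force: [0.3, 0.2, 0.0]
grip_width: 0.0856
gripper_force: 0.0
```

```bash
python3 - <<'E'
from h import *
s=env.observe();P=s['position'];print(P,s['grip_width'],s['ft_force'])
g=.0854
rows([(P[0],P[1],.14,0,g),(P[0],.18,.235,0,g),(.41,-.10,.235,0,g),(.39,-.34,.235,0,g)],smax=.055)
E
```

```text
[0.4274 0.275  0.0431] 0.08563823084825294 [0.2739 0.2362 0.0033]
0 -0 -0.0485 -0 -0 0.0002 0.0854; 0 -0 -0.0485 -0 -0 0.0002 0.0854; 0 0.0317 -0.0317 -0 -0 -0 0.0854; 0 0.0317 -0.0317 -0 -0 -0 0.0854; 0 0.0317 -0.0317 -0 -0 -0 0.0854; -0.0029 0.0467 0 -0 0 0 0.0854; -0.0029 0.0467 0 -0 0 0 0.0854; -0.0029 0.0467 0 -0 0 0 0.0854; -0.0029 0.0467 0 -0 0 0 0.0854; -0.0029 0.0467 0 -0 0 0 0.0854; -0.0029 0.0467 0 -0 0 0 0.0854; -0.004 0.048 0 -0 0 0 0.0854 

-0.004 0.048 0 -0 0 0 0.0854; -0.004 0.048 0 -0 0 0 0.0854; -0.004 0.048 0 -0 0 0 0.0854; -0.004 0.048 0 -0 0 0 0.0854
```

>>> move_arm --plan "0 0 -0.0485 0 0 0 0.0854; 0 0 -0.0485 0 0 0 0.0854; 0 0.0317 -0.0317 0 0 0 0.0854; 0 0.0317 -0.0317 0 0 0 0.0854; 0 0.0317 -0.0317 0 0 0 0.0854; -0.003 0.05 0 0 0 0 0.0854; -0.003 0.05 0 0 0 0 0.0854; -0.003 0.05 0 0 0 0 0.0854; -0.003 0.05 0 0 0 0 0.0854; -0.003 0.05 0 0 0 0 0.0854; -0.003 0.05 0 0 0 0 0.0854; -0.003 0.05 0 0 0 0 0.0854"

```text
time_s: 22.45
position: [0.4061, -0.1718, 0.2352]
tool_rot: [[1.0, 0.0, 0.0], [0.0, -1.0, -0.0], [0.0, 0.0, -1.0]]
ft_force: [2.0, 0.5, -0.3]
grip_width: 0.0852
gripper_force: 0.0
```

>>> move_arm --plan "-0.002 0.05 0 0 0 0 0.0854; -0.002 0.05 0 0 0 0 0.0854; -0.002 0.05 0 0 0 0 0.0854; 0 0.02 0 0 0 0 0.0854; 0 0 0 0 0 0 0.0854"

```text
time_s: 23.08
position: [0.4005, -0.3405, 0.2347]
tool_rot: [[1.0, -0.001, -0.0], [-0.001, -1.0, 0.001], [-0.0, -0.001, -1.0]]
ft_force: [0.2, 0.8, -0.6]
grip_width: 0.0855
gripper_force: 0.0
```

```bash
python3 - <<'E'
from h import *
s=env.observe();print(s['position'])
w,k,X=cloud()
print('spice',top(X,.40,-.34,.128))
E
```

```text
[ 0.4005 -0.3405  0.2347]
spice (2792, array([ 0.4005, -0.339 ]), array([ 0.3995, -0.3392]), array([ 0.3993, -0.3391]), 22.450536727905273)
```

>>> move_arm --plan "-0.001 -0.001 0.045 0 0 0 0.0854; 0 0 0.045 0 0 0 0.0854; 0 0 0.035 0 0 0 0.0854; 0 0 0.022 0 0 0 0.0854; 0 0 0.011 0 0 0 0.0854; 0 0 0 0 0 0 0.0854; 0 0 0 0 0 0 0.03; 0 0 0 0 0 0 0.03; 0 0 0 0 0 0 0.03; 0 0 0 0 0 0 0.03; 0 0 0 0 0 0 0.03; 0 0 0 0 0 0 0.03" --grip_force 35

```text
time_s: 24.62
position: [0.3998, -0.3392, 0.0779]
tool_rot: [[1.0, 0.0, 0.001], [0.0, -1.0, -0.001], [0.001, 0.001, -1.0]]
ft_force: [0.1, 1.7, 6.4]
grip_width: 0.0435
gripper_force: 35.1
```

```bash
python3 - <<'E'
from h import *
s=env.observe();P=s['position'];print(P,s['grip_width'],s['gripper_force'],s['ft_force'])
g=.03
rows([(P[0],P[1],.245,0,g),(.435,-.0155,.245,0,g)],smax=.05)
E
```

```text
[ 0.3998 -0.3392  0.0779] 0.04350705550754021 35.112390947761014 [0.0836 1.6822 6.4142]
0 0 -0.0418 0.0002 -0.0002 0.0001 0.03; 0 0 -0.0418 0.0002 -0.0002 0.0001 0.03; 0 0 -0.0418 0.0002 -0.0002 0.0001 0.03; 0 0 -0.0418 0.0002 -0.0002 0.0001 0.03; 0.005 -0.0462 0 0 0 -0 0.03; 0.005 -0.0462 0 0 0 -0 0.03; 0.005 -0.0462 0 0 0 -0 0.03; 0.005 -0.0462 0 0 0 -0 0.03; 0.005 -0.0462 0 0 0 -0 0.03; 0.005 -0.0462 0 0 0 -0 0.03; 0.005 -0.0462 0 0 0 -0 0.03
```

>>> move_arm --plan "0 0 -0.03 0 0 0 0.03; 0 0 -0.05 0 0 0 0.03; 0 0 -0.05 0 0 0 0.03; 0 0 -0.04 0 0 0 0.03; 0.003 -0.0237 0 0 0 0 0.03; 0.005 -0.05 0 0 0 0 0.03; 0.005 -0.05 0 0 0 0 0.03; 0.006 -0.05 0 0 0 0 0.03; 0.006 -0.05 0 0 0 0 0.03; 0.005 -0.05 0 0 0 0 0.03; 0.005 -0.05 0 0 0 0 0.03; 0 0 0 0 0 0 0.03"

```text
time_s: 26.12
position: [0.4333, -0.0119, 0.2459]
tool_rot: [[1.0, 0.005, -0.002], [0.005, -1.0, 0.001], [-0.002, -0.001, -1.0]]
ft_force: [0.6, -0.8, -1.3]
grip_width: 0.0435
gripper_force: 36.3
```

```bash
python3 - <<'E'
from h import *
s=env.observe();P=s['position'];print(P,s['grip_width'])
w,k,X=cloud();cv2.imwrite('pics/w6.png',w[:,:,::-1])
rows([(.435,-.0155,P[2],0,.03),(.435,-.0155,.078,0,.03),(.435,-.0155,.0645,0,.03)],smax=.045)
E
```

```text
[ 0.4333 -0.0119  0.2459] 0.04346893410860441
0.0015 0.0019 0.0001 -0.0006 0.0022 0.0038 0.03; 0 -0 0.042 -0 0 0 0.03; 0 -0 0.042 -0 0 0 0.03; 0 -0 0.042 -0 0 0 0.03; 0 -0 0.042 -0 0 0 0.03; 0 -0 0.0135 0 -0 0 0.03
```

View pics/w6.png

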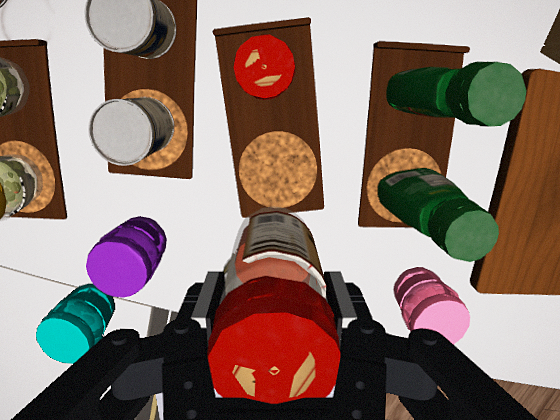

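The spice jar is held upright, and the empty cork of strip 3 is fully visible at (278,168). The bottle stands at (440,215). I'll lower the spice jar.

```bash
python3 - <<'E'
from h import *
k=viewer.calibration('wrist');print(atz(k,(278,168),.008),env.observe()['position'])
E
```

```text
[ 0.4373 -0.0184  0.008 ] [ 0.4335 -0.0136  0.246 ]
```

>>> move_arm --plan "0 0 0.035 0 0 0 0.03; 0 0 0.05 0 0 0 0.03; 0 0 0.045 0 0 0 0.03; 0 0 0.025 0 0 0 0.03; 0 0 0.014 0 0 0 0.03; 0 0 0 0 0 0 0.03; 0 0 0 0 0 0 0.03"

```text
time_s: 27.05
position: [0.4345, -0.0159, 0.0784]
tool_rot: [[1.0, -0.0, 0.0], [-0.0, -1.0, -0.0], [0.0, 0.0, -1.0]]
ft_force: [0.1, 0.4, -1.1]
grip_width: 0.0432
gripper_force: 36.3
```

>>> move_arm --plan "0.001 0.0005 0.008 0 0 0 0.03; 0 0 0.0055 0 0 0 0.03; 0 0 0 0 0 0 0.03; 0 0 0 0 0 0 0.06; 0 0 0 0 0 0 0.0854; 0 0 0 0 0 0 0.0854; 0 0 0 0 0 0 0.0854; 0 0 0 0 0 0 0.0854; 0 0 -0.03 0 0 0 0.0854; 0 0 -0.04 0 0 0 0.0854; 0 0 -0.05 0 0 0 0.0854; 0 0 -0.05 0 0 0 0.0854"

```text
time_s: 28.55
position: [0.4351, -0.0158, 0.2363]
tool_rot: [[1.0, 0.0, -0.0], [0.0, -1.0, 0.0], [-0.0, -0.0, -1.0]]
ft_force: [0.9, -0.8, -0.8]
grip_width: 0.0853
gripper_force: 0.0
```

>>> move_arm --plan "0 -0.03 -0.05 0 0 0 0.0854; -0.01 -0.03 -0.05 0 0 0 0.0854; 0 0 0 0 0 0 0.0854; 0 0 0 0 0 0 0.0854; 0 0 0 0 0 0 0.0854"

```text
time_s: 29.18
position: [0.4253, 0.0436, 0.3332]
tool_rot: [[1.0, -0.0, -0.003], [-0.0, -1.0, 0.0], [-0.003, -0.0, -1.0]]
ft_force: [1.1, 0.6, -0.4]
grip_width: 0.0854
gripper_force: 0.0
```

```bash
python3 - <<'E'
from h import *
s=env.observe();print(s['time_s'],s['position'])
p,k,X=cloud();cv2.imwrite('pics/w7.png',p[:,:,::-1])
for n,a in dict(jar=(.427,.275,.09),tin=(.483,.12,.08),spice=(.435,-.0155,.114),bottle=(.419,-.155,.153)).items(): print(n,top(X,*a))
K=np.array([[k['fx'],0,k['cx']],[0,k['fy'],k['cy']],[0,0,1.]])
yy,xx=np.meshgrid(.36-np.arange(620)/1000,.62-np.arange(300)/1000)
uv=cv2.projectPoints(np.stack([xx,yy,np.full_like(xx,.008)],-1).reshape(-1,3),cv2.Rodrigues(k['R'])[0],k['t'],K,np.array([k['k1'],0,0,0.]))[0].reshape(300,620,2).astype(np.float32)
o=cv2.remap(p,uv,None,cv2.INTER_LINEAR)
m=cv2.inRange(cv2.cvtColor(o,cv2.COLOR_RGB2HSV),(5,70,115),(20,210,255))
r=np.hypot(*np.mgrid[-48:49,-48:49]);ker=((r<=42)/1.0-((r>42)&(r<=47))*1.5).astype(np.float32)
sc=cv2.filter2D((m>0).astype(np.float32),-1,ker,borderType=cv2.BORDER_CONSTANT)
for n,(x,y) in dict(jar=(.427,.275),tin=(.477,.12),spice=(.435,-.0155),bottle=(.419,-.155)).items():
    rw,c=int((.62-x)*1000),int((.36-y)*1000);q=sc[rw-12:rw+13,c-12:c+13];t=np.argwhere(q>q.max()*.985).mean(0)
    print('cork',n,.62-(rw-12+t[0])/1000,.36-(c-12+t[1])/1000)
E
```

```text
29.175 [0.4253 0.0436 0.3332]
jar (2277, array([0.4282, 0.2723]), array([0.4274, 0.2737]), array([0.4271, 0.2741]), 31.930419921875)
tin (2221, array([0.4834, 0.1206]), array([0.4833, 0.1203]), array([0.4831, 0.1205]), 28.995546340942383)
spice (1487, array([ 0.4356, -0.0153]), array([ 0.4349, -0.0154]), array([ 0.4348, -0.0157]), 22.590211868286133)
bottle (1416, array([ 0.4204, -0.1548]), array([ 0.4196, -0.1566]), array([ 0.4193, -0.1567]), 22.043142318725586)
cork jar 0.427 0.27599999999999997
cork tin 0.4776666666666667 0.11966666666666664
cork spice 0.4345 -0.016000000000000014
cork bottle 0.419 -0.15549999999999997
```

View pics/w7.png

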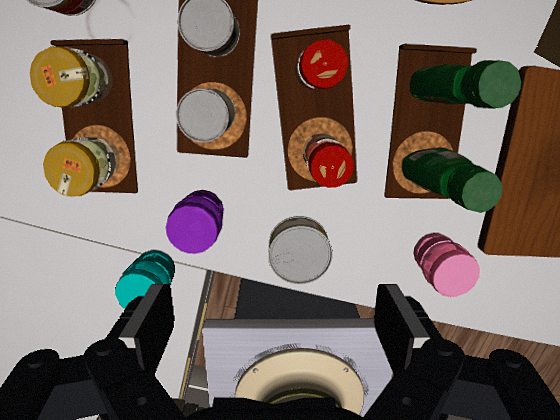

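The view shows all four upright on the strips of their twins: jar (78,167), tin (205,113), spice jar (330,160) and bottle (460,180). Every one is within 6 mm of its cork centre, so I'll hand in.

```bash
python3 -c "
from rig import env
print(env.close_job())"
```

```text
the job is handed in; nothing more can be done
None
```

The job is handed in at about 29 s, with no verdict shown: the bottle, jar and spice jar are moved to their twins' strips and the tin left where it was, all four upright and measured within about 6 mm of their cork centres.

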